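# Tuck the splash strip under the chain guard and hold it down

## Robot

A 6-joint arm with a two-finger parallel gripper is mounted at the origin on the work surface. World frame = base frame: x ahead of the robot, y to its left, z up, the work surface at z = 0. Lengths are in mm, angles in rad, forces in N, time in s.
With the tool pointing down it reaches from about 375 to 925 mm from the base axis. Payload 5.7 kg.
Tool frame: the origin (TCP) lies midway between the tips of the shut fingers; the grasp point (between the pads) lies 19 mm behind it; x points along the fingers, y is the direction in which the jaws open and shut, and the axes are right-handed (so a half turn about x gives the same grasp; the last joint's range is limited). The gripper opens to 85 mm and grips with 20 to 120 N. Pads are 22 mm wide; open, the fingers measure 114 mm over their backs; the gripper's body (76 mm by 85 mm) begins 54 mm behind the grasp point. The pads swing forward as they close: fully open they stand 13 mm farther back than shut.
Start: joints at [1.193, 0.359, 1.51, -0, 1.272, -0.115], TCP at [155.865, 579.37, 231.267] pointing down, gripper open.
Joint ranges: [-2.97, 2.97], [-1.01, 2.36], [0.21, 2.38], [-0.96, 4.11], [0.2, 2.71], [-2.98, 2.98]. Speed limits (rad/s): [2.39, 2.39, 3.14, 3.14, 3.14, 3.14].

## Interface

Orientations are given as a rotation vector (axis times angle).
In Python, from bench import ctrl gives the robot as it stands. The module is installed in compiled form; this text tells all that it offers.
- The arm moves only by the shell command python3 -m creep 'ROWS'. ROWS is JSON, a list that holds one entry, the list of rows, each a list of 7 numbers: the closure, from 0 (fully open) to 1 (shut), then the shift along the tool's x, y, z in units of 40 mm (1.0 is 40 mm), then the turn, a rotation vector about the tool's x, y, z in units of 8 degrees (1.0 is 8 degrees). In form: [[[gripper, x, y, z, ax, ay, az], ...]]. A call has 1 to 10 rows; each row is the pose to reach, as a shift and turn from the pose commanded when the call began, along the tool's axes at that moment; what a row does not reach only later rows make up. A row lasts 1/10 s, in which the tool goes at most 50 mm and 8.59 degrees, less where a joint would pass 70% of its speed; a pose out of reach is approached as far as the arm can. A call with a gripper value outside its range is refused whole. The fingers move at their own pace and stop on an object; the grip force is fixed at half the most. Time passes only in rows, so rows that repeat a pose let the fingers close. It gives the time, the measured TCP pose, the force and the opening at its end, in the units of the state.
- ctrl.state(): the state, without advancing time (a new reading comes with each control period).
- ctrl.camera(name): name is "scene" or "top"; returns a dict with "frame" (420x560x3 uint8, red, green, blue), "vfov" (degrees; the focal length in pixels is half the picture's height over the tangent of half this angle, whatever the lens; pixels are square), "cx", "cy" (the principal point, pixels), "k1" (the pictures are not rectified: a ray, as slopes to the right and down, at radius r is drawn at 1 + k1 r^2 times it, then the intrinsics apply), "world_from_camera" (4x4, takes a point from camera to world coordinates). Camera axes: x right, y down, z forward; pixel columns grow to the right and rows downward; lengths in mm; the calibration is good to about 2 mm. A picture is of the moment at which its call begins. There is no depth.
- ctrl.sign_off(): hands the job in, once; it reports no verdict.
The state is a dict: "t": time; "q": joint angles; "qd": joint speeds; "tau": joint torques, N m; "position": TCP position; "tool_rot": TCP orientation; "contact_force": force on the tool from outside, world axes, zero at the start; "moment": the same for the moment, N m; "gripper_width": opening from 0.0 (shut) to 1.0 (fully open).
Only numpy, scipy, OpenCV 4.12 (cv2) and the standard library are available. Lean on these libraries where they do the work, as an engineer would, in place of code of your own. Each camera call takes 0.05 s, during which the arm holds its last target. There are 200 camera calls.

## Task

On the tray-packing line one blue splash strip is missing from the row: pick up the loose blue strip, slide its thin edge under the lapped, yellow-edged guard flap in the gap between its two fitted neighbours, in line with them and as far as it goes, against the stop. Do not lift the flap on the way (its safety switch would stop the line), and leave the other things on the bench where they are. Finish while still holding the strip with the gripper, pressed flat on its seat with about 10 newtons, so that a colleague can put in the screws: do not let go.

Things in the scene. Friction and masses are not known exactly. Their poses are not given: they have to be found in the camera images.
- strip: loose blue rigid strip, 0.14 kg: flat flange 80 (x) by 200 (y) mm, 5 mm thick (3 mm over the last 10 mm at its leading edge, +x), with an upright rib 10 mm thick, 200 mm long along y, 5 to 35 mm above the underside, centred on x = -20 mm: grip it there, closing along x. Origin: middle of the underside; z up. Starts flat on the bench, left or right, thin edge roughly towards the deck
- strip_rib (a point): middle of the top of the strip's rib: x = -20, y = 0, z = 35 mm in the strip's frame
- strip_edge (a point): middle of the strip's thin leading edge, on the underside: x = 40, y = 0, z = 0 mm in the strip's frame
- deck: fixed loading deck across the bench. Origin at bench height under the middle of the flap's edge; x into the machine (tucking direction), y along it, z up. Flat seat at z = 40 mm, x = -67 to 30 mm, bare in a 220 mm bay (y = -110 to 110) between fitted strips like the loose one (ribs at x = -35 to -25). Black switch box at x = 120 to 165, y = 105 to 155, 88 mm high
- seat: the flat steel seat of the deck, fixed to it (same origin and axes as the deck): its top, z = 40 mm, is what the strip is pressed on
- stop (a point): middle of the bay, on the seat (z = 40 mm), at the face of the stop (x = 30 mm in the deck's frame, 10 mm high, under the flap) that the thin edge ends against; axes as the deck's. Home: strip_edge at this point, the strip square to the deck; the middle of its rib is then 30 mm out from the flap's edge
- lap (a point): middle of the lapped edge of the shut flap, underside: 9 mm above the seat, x = 0 in the deck's frame, 30 mm nearer the robot than the stop. The flap (aluminium, 308 mm along y, yellow along this edge) rises from here by 10 degrees to its hinge, 113 mm farther in and 31 mm above the seat
- flap (a joint): angle of the guard flap on its hinge: 0 shut (resting on its stops, 9 mm above the seat at the edge), grows as it is lifted; 0.42 kg, falls shut by its weight; the switch trips at 0.05 rad, which is about 5.5 mm at the edge
- trays: bystander: a low stack of clear trays, 150 by 190 mm, 80 mm high, loose on the bench on the other side from the strip; origin: middle of its underside
- tub: bystander: white tub of screws, 90 by 110 mm, 40 mm high, loose on the bench; origin: middle of its underside
- driver: bystander: screwdriver with a green handle, lying on the bench
- scraper: bystander: blue-handled scraper, lying on the bench
- spray: bystander: white bottle, 70 mm across, 190 mm high, on the bench at the right

How it is judged:
By the outcome, as a careful person would: the job done as asked, in the order asked, and still so for the second after the job is handed in, while the arm keeps its last pose, push and grip.
It also fails if it takes over 42 s, if anything falls off the work surface, if the arm or the gripper's body presses on something with over 40 N, if the wrist force passes 120 N, or if a joint passes its speed limit or range.

## Working session

There is one attempt and no reset: what is moved stays moved. The work goes in short steps, Python scripts to look and compute and a shell command to move; the robot and the scene stay as the last step left them, time stands still between calls to the robot, and variables do not carry over. Pictures are saved under pics/ and viewed, about 8 in all and at most 12, crops included, and the job is handed in when it is done.

```bash
mkdir -p pics; cat > h.py <<'E'
import numpy as np, cv2
from bench import ctrl
from scipy.spatial.transform import Rotation as R
def cam(n):
    c=ctrl.camera(n); h=c["frame"].shape[0]; f=h/2/np.tan(np.radians(c["vfov"])/2)
    c["K"]=np.array([[f,0,c["cx"]],[0,f,c["cy"]],[0,0,1]]); c["D"]=np.array([c["k1"],0,0,0,0.]); c["T"]=np.array(c["world_from_camera"]); return c
def onplane(c,px,z):
    p=cv2.undistortPoints(np.array(px,float).reshape(-1,1,2),c["K"],c["D"]).reshape(-1,2)
    d=np.c_[p,np.ones(len(p))]@c["T"][:3,:3].T; o=c["T"][:3,3]
    return o+d*((z-o[2])/d[:,2])[:,None]
def proj(c,P):
    Ti=np.linalg.inv(c["T"]); return cv2.projectPoints(np.array(P,float).reshape(-1,1,3),cv2.Rodrigues(Ti[:3,:3])[0],Ti[:3,3],c["K"],c["D"])[0].reshape(-1,2)
def save(c,n,crop=None,s=1):
    f=c["frame"][:,:,::-1]
    if crop: x0,y0,x1,y1=crop; f=f[y0:y1,x0:x1]
    cv2.imwrite("pics/"+n,cv2.resize(f,None,fx=s,fy=s,interpolation=cv2.INTER_CUBIC))
E
python3 - <<'E'
from h import *
s=ctrl.state(); print({k:np.round(v,3) for k,v in s.items()}); print(R.from_rotvec(s["tool_rot"]).as_matrix().round(3))
for n in("scene","top"):
    c=cam(n); save(c,n+"0.png"); print(n,c["K"].round(1),c["k1"],c["T"].round(2))
E
```

```text
{'t': np.float64(0.0), 'q': array([ 1.193,  0.36 ,  1.511, -0.   ,  1.272, -0.115]), 'qd': array([ 0.001,  0.001, -0.001,  0.001, -0.001, -0.   ]), 'tau': array([-3.0000e-03, -5.2763e+01, -2.7861e+01, -0.0000e+00,  1.3000e-02,
        0.0000e+00]), 'position': array([155.627, 578.783, 230.443]), 'tool_rot': array([ 0.205,  1.561, -0.208]), 'contact_force': array([-0.245, -0.074,  0.68 ]), 'moment': array([-0.023, -0.019, -0.012]), 'gripper_width': np.float64(1.006)}
[[-0.001  0.26   0.966]
 [-0.002  0.966 -0.26 ]
 [-1.    -0.002 -0.   ]]
scene [[500.8   0.  277.5]
 [  0.  500.8 215.7]
 [  0.    0.    1. ]] -0.10939761448069146 [[-8.00000e-02  7.80000e-01 -6.20000e-01  1.64045e+03]
 [ 1.00000e+00  5.00000e-02 -6.00000e-02  8.64100e+01]
 [-2.00000e-02 -6.30000e-01 -7.80000e-01  1.39746e+03]
 [ 0.00000e+00  0.00000e+00  0.00000e+00  1.00000e+00]]
top [[526.4   0.  275.3]
 [  0.  526.4 208.7]
 [  0.    0.    1. ]] 0.0089440005061535 [[ 3.00000e-02 -9.80000e-01  1.80000e-01  2.74170e+02]
 [-1.00000e+00 -3.00000e-02  0.00000e+00 -2.42400e+01]
 [ 0.00000e+00 -1.80000e-01 -9.80000e-01  1.73724e+03]
 [ 0.00000e+00  0.00000e+00  0.00000e+00  1.00000e+00]]
```

View pics/scene0.png

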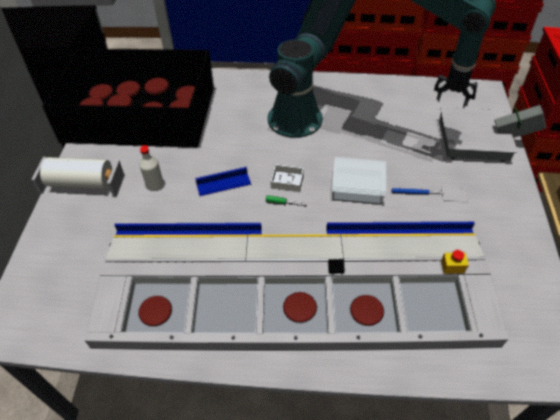

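View pics/top0.png

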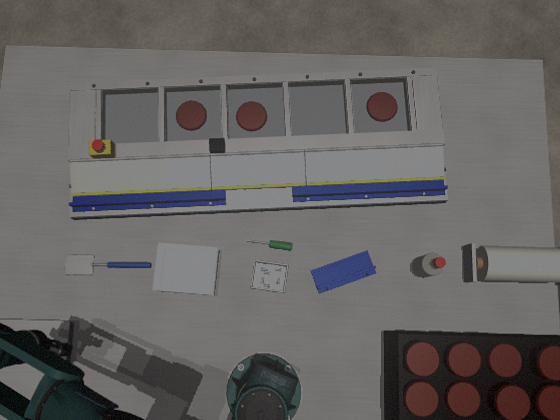

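Top view: strip near (343,271) on the robot's right, bay at columns 226–293, row ≈196. The trays, driver and tub lie between or beside them. Measuring now.

```bash
cat > m.py <<'E'
from h import *
c=cam("top"); hsv=cv2.cvtColor(c["frame"],cv2.COLOR_RGB2HSV)
b=cv2.inRange(hsv,(110,120,60),(130,255,255)); y=cv2.inRange(hsv,(22,90,90),(35,255,255))
cs=[k for k in cv2.findContours(b,cv2.RETR_EXTERNAL,cv2.CHAIN_APPROX_NONE)[0] if cv2.contourArea(k)>150]
for k in cs:
    r=cv2.minAreaRect(k); print("blue",np.round(r[0],1),np.round(r[1],1),round(r[2],1),cv2.contourArea(k)); bx=cv2.boxPoints(r); print(bx.round(1).tolist()); print(onplane(c,bx,3).round(1).tolist(), onplane(c,[r[0]],3).round(1))
v,u=np.nonzero(y); k=(v>165)&(v<200); u,v=u[k],v[k]
cols=np.unique(u); m=np.array([[q,v[u==q].mean()] for q in cols]); P=onplane(c,m,50)
vx,vy,x0,y0=cv2.fitLine(P[:,:2].astype(np.float32),cv2.DIST_HUBER,0,.01,.01).ravel()
print("yellow",len(cols),cols.min(),cols.max(),"dir",vx,vy,"pt",x0,y0)
a,bb=c["frame"],0
cv2.imwrite("pics/crop.png",np.vstack([cv2.resize(a[170:225,200:320,::-1],None,fx=6.5,fy=6.5)[:330,:780],cv2.resize(a[240:300,290:410,::-1],None,fx=6.5,fy=6.5)[:,:780]][:2])[:600])
E
python3 m.py
```

```text
blue [343.8 271.3] [23.7 61.8] 70.3 1332.0
[[310.70001220703125, 270.5], [368.79998779296875, 249.8000030517578], [376.79998779296875, 272.1000061035156], [318.70001220703125, 292.8999938964844]]
[[382.8, -142.9, 3.0], [456.4, -333.8, 3.0], [383.6, -359.6, 3.0], [311.2, -170.0, 3.0]] [[ 383.2 -251.3    3. ]]
blue [111.5 207.1] [ 4.6 77.2] 87.4 248.0
[[72.80000305175781, 206.60000610351562], [150.0, 203.0], [150.1999969482422, 207.60000610351562], [73.0, 211.10000610351562]]
[[573.8, 655.1, 3.0], [592.9, 398.8, 3.0], [577.4, 397.0, 3.0], [558.3, 652.9, 3.0]] [[575.6 526.2   3. ]]
blue [181. 204.] [ 4.3 56.2] 87.5 184.5
[[152.8000030517578, 203.10000610351562], [209.0, 200.60000610351562], [209.1999969482422, 204.89999389648438], [153.0, 207.39999389648438]]
[[593.2, 389.2, 3.0], [606.8, 201.8, 3.0], [592.0, 200.4, 3.0], [578.4, 387.6, 3.0]] [[592.6 294.8   3. ]]
blue [337.  196.9] [ 4.4 56.2] 87.3 180.5
[[308.79998779296875, 196.0], [365.0, 193.3000030517578], [365.20001220703125, 197.8000030517578], [309.0, 200.39999389648438]]
[[631.9, -132.7, 3.0], [646.4, -321.5, 3.0], [631.2, -32
[... 295 characters left out ...]
631.6, -328.8, 3.0]] [[ 648.3 -458.     3. ]]
blue [146.5 197.3] [  8.7 155.5] 87.3 1110.0
[[68.5999984741211, 196.60000610351562], [224.0, 189.1999969482422], [224.39999389648438, 197.89999389648438], [69.0999984741211, 205.3000030517578]]
[[607.1, 672.2, 3.0], [647.2, 153.3, 3.0], [617.5, 150.6, 3.0], [577.8, 668.0, 3.0]] [[612.3 411.7   3. ]]
blue [369.4 187.2] [  8.3 153.2] 87.4 1083.0
[[292.70001220703125, 186.5], [445.70001220703125, 179.60000610351562], [446.1000061035156, 188.0], [293.0, 194.8000030517578]]
[[663.1, -77.8, 3.0], [701.4, -594.5, 3.0], [672.6, -594.9, 3.0], [634.4, -79.6, 3.0]] [[ 667.8 -336.4    3. ]]
yellow 372 71 444 dir 0.073597305 -0.99728805 pt 650.9006 39.941437
```

View pics/crop.png

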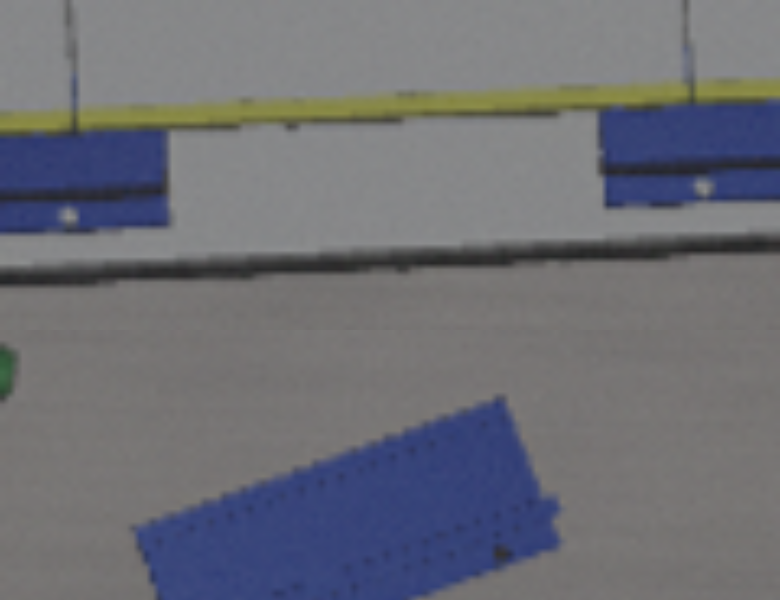

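The crop shows the bay's ends at columns 225.8 and 292.8, the yellow edge, and the strip. The strip's thin edge runs from (310.8,270.3) to (367.7,250.5), with the rib on the robot side. Next I compute the poses and the first move.

```bash
cat > go.py <<'E'
from h import *
def go(target,yaw,n=""):
    s=ctrl.state(); M=R.from_rotvec(s["tool_rot"]).as_matrix(); 
    sh=M.T@(np.array(target)-s["position"])/40
    x=np.array([0,0,-1.]); y=np.array([np.cos(yaw),np.sin(yaw),0]); G=np.c_[x,y,np.cross(x,y)]
    t=np.degrees(R.from_matrix(M.T@G).as_rotvec())/8
    print(n,"shift",sh.round(3),"turn",t.round(3),"pos",np.round(s["position"],1),"F",np.round(s["contact_force"],1),"w",round(s["gripper_width"],3),"t",s["t"])
E
python3 - <<'E'
from go import *
c=cam("top")
e=onplane(c,[[310.8,270.3],[367.7,250.5]],3); d=e[0]-e[1]; L=np.linalg.norm(d); yaw=np.arctan2(-d[0],d[1])
sx=np.array([np.cos(yaw),np.sin(yaw),0]); m=e.mean(0); rib=m-60*sx
print("strip edge",m.round(1),"len",L,"yaw",yaw,"rib",rib.round(1))
X=np.array([.99729,.0736,0]);Y=np.array([-.0736,.99729,0])
en=onplane(c,[[225.8,204.6],[293.2,201.8]],45); mid=en.mean(0); print("bay",en.round(1),"w",(en[0]-en[1])@Y,"back mid",mid)
ye=np.array([650.9,39.94,0]); print("back edge rel yellow ctr along X",(en-ye)@X, "stop est from back", mid+80*X)
for n,px in(("tub",[269,277]),("driver",[270,243]),("spray",[437,263]),("trays",[187,269])): print(n,onplane(c,[px],30).round(0))
s=ctrl.state(); go([450,150,230],np.radians(75),"via"); go([rib[0],rib[1],150],yaw,"strip")
E
```

```text
strip edge [ 418.7 -236.6    3. ] len 199.52788378858162 yaw 0.35974011655041055 rib [ 362.6 -257.8    3. ]
bay [[587.  140.8  45. ]
 [602.5 -79.3  45. ]] w 220.62550190851826 back mid [594.72712925  30.70966302  45.        ]
back edge rel yellow ctr along X [-56.32471067 -57.07527949] stop est from back [674.51032925  36.59766302  45.        ]
tub [[357.  -7.  30.]]
driver [[467.  -7.  30.]]
spray [[ 417. -549.   30.]]
trays [[375. 258.  30.]]
via shift [ 0.027 -8.445  9.891] turn [-0.007 -0.001  0.008] pos [155.7 579.  230.8] F [-1.1  0.1 -1. ] w 0.996 t 0.2
strip shift [  2.039 -18.854  10.429] turn [6.791e+00 3.000e-03 8.000e-03] pos [155.7 579.  230.8] F [-1.1  0.1 -1. ] w 0.996 t 0.2
```

```bash
python3 -m creep '[[[0,0,-4,5,2,0,0],[0,0,-8.45,9.9,4,0,0],[0,0,-8.45,9.9,4,0,0],[0,0,-8.45,9.9,4,0,0],[0,0,-8.45,9.9,4,0,0],[0,0,-8.45,9.9,4,0,0],[0,0,-12,10.4,5,0,0],[0,0,-15,10.4,6,0,0],[0,1,-18.85,10.43,6.8,0,0],[0,2,-18.85,10.43,6.8,0,0]]]'; python3 -c "
from go import *
go([362.6,-257.8,80],.3597)"
```

```text
t: 1.2
position: [352.5, 134.7, 219.2]
tool_rot: [0.944, 1.355, -0.942]
contact_force: [1.1, -1.2, -0.8]
gripper_width: 0.997
 shift [ 3.48  -3.188  9.284] turn [-0.029  0.004 -0.014] pos [352.5 134.7 219.2] F [ 1.1 -1.2 -0.8] w 0.997 t 1.2
```

```bash
python3 -m creep '[[[0,0,0.8,2,0,0,0],[0,0,0.8,2,0,0,0],[0,0,0.7,4,0,0,0],[0,0,0.7,4,0,0,0],[0,1,-1,6,0,0,0],[0,1,-1,6,0,0,0],[0,2,-3,9.2,0,0,0],[0,2,-3,9.2,0,0,0],[0,2,-3,9.2,0,0,0],[0,2,-3,9.2,0,0,0]]]'; python3 -c "
from go import *
c=cam('top');save(c,'t1.png',(260,200,460,350),4)
go([362.6,-257.8,80],.3597)"
```

```text
t: 2.2
position: [368.0, -254.2, 138.0]
tool_rot: [0.942, 1.356, -0.944]
contact_force: [0.5, 0.1, -0.8]
gripper_width: 1.0
 shift [ 1.445 -0.15   0.015] turn [-0.031  0.011  0.007] pos [ 368.1 -255.1  137.8] F [-0.4 -2.  -0.6] w 0.995 t 2.25
```

View pics/t1.png

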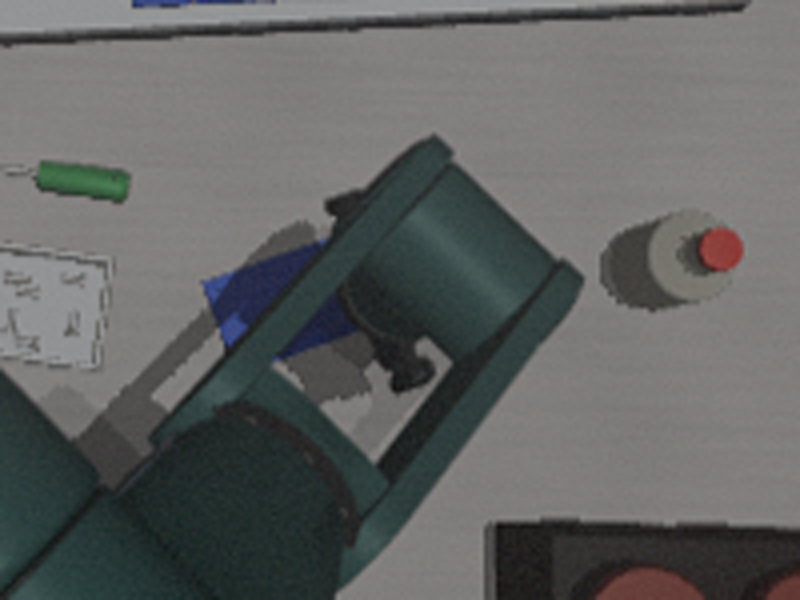

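The fingers straddle the strip along its x direction and are clear of the spray and tub. Going down and closing.

```bash
python3 -m creep '[[[0,1,-0.15,0,0,0,0],[0,2,-0.15,0.02,0,0,0],[0,2.7,-0.15,0.02,0,0,0],[0,3.12,-0.15,0.02,0,0,0],[0,3.12,-0.15,0.02,0,0,0],[0.5,3.12,-0.15,0.02,0,0,0],[1,3.12,-0.15,0.02,0,0,0],[1,3.12,-0.15,0.02,0,0,0],[1,3.12,-0.15,0.02,0,0,0],[1,3.12,-0.15,0.02,0,0,0]]]'; python3 -m creep '[[[1,0,0,0,0,0,0],[1,0,0,0,0,0,0],[1,0,0,0,0,0,0]]]'
```

```text
t: 3.25
position: [363.8, -253.4, 14.6]
tool_rot: [0.941, 1.356, -0.941]
contact_force: [0.3, 0.5, 0.3]
gripper_width: 0.144
t: 3.55
position: [363.8, -253.4, 14.8]
tool_rot: [0.94, 1.357, -0.941]
contact_force: [0.0, 0.2, 8.2]
gripper_width: 0.1
```

```bash
python3 -m creep '[[[1,-0.5,0,0,0,0,0],[1,-1,0,0,0,0,0],[1,-2,0,0,0,0,0],[1,-3,0,0,0,0,0],[1,-3,0,0,0,0,0],[1,-3,0,0,0,0,0]]]'; python3 -c "
from go import *
go([545,27,135],.0737)"
```

```text
t: 4.15
position: [363.8, -253.5, 134.8]
tool_rot: [0.94, 1.355, -0.941]
contact_force: [0.2, -0.1, -2.8]
gripper_width: 0.103
 shift [-0.011  6.701 -4.978] turn [ 2.04   0.015 -0.009] pos [ 363.8 -253.5  134.8] F [ 0.2 -0.1 -2.8] w 0.103 t 4.15
```

```bash
python3 -m creep '[[[1,0,0.7,-0.5,0.2,0,0],[1,0,1.5,-1.1,0.5,0,0],[1,0,2.3,-1.7,0.8,0,0],[1,0,3.1,-2.3,1.1,0,0],[1,0,3.9,-2.9,1.3,0,0],[1,0,4.7,-3.5,1.5,0,0],[1,0,5.5,-4.1,1.8,0,0],[1,0,6.2,-4.6,2,0,0],[1,0,6.7,-4.98,2.04,0,0],[1,0,6.7,-4.98,2.04,0,0]]]'; python3 - <<'E'
from go import *
c=cam("top");save(c,"t2.png",(180,160,340,280),5)
c=cam("scene");save(c,"s2.png",(200,130,360,250),5)
go([555,28,100],.0737)
E
```

```text
t: 5.15
position: [545.0, 30.1, 131.9]
tool_rot: [1.153, 1.246, -1.154]
contact_force: [0.2, -0.4, -1.2]
gripper_width: 0.1
 shift [0.798 0.304 0.019] turn [ 0.012 -0.001  0.03 ] pos [543.   27.9 132. ] F [-0.8 -0.4 -1.5] w 0.103 t 5.25
```

View pics/t2.png

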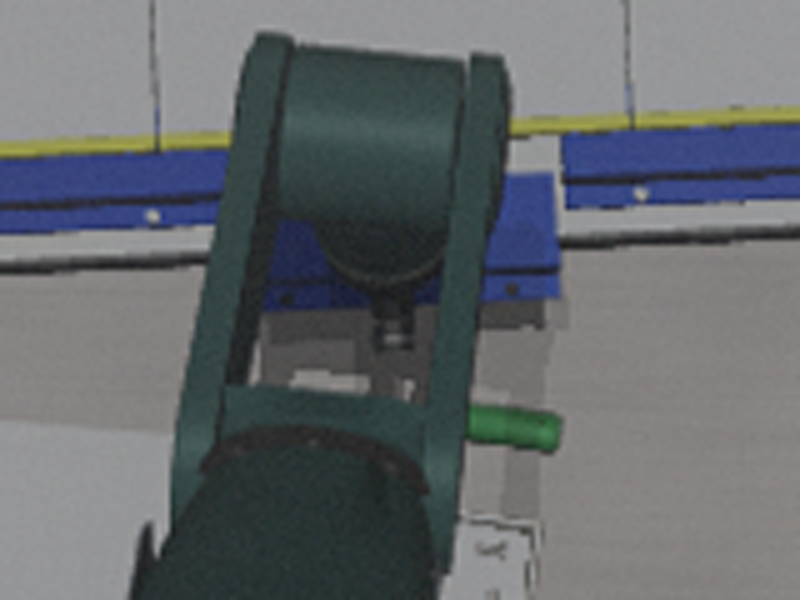

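View pics/s2.png

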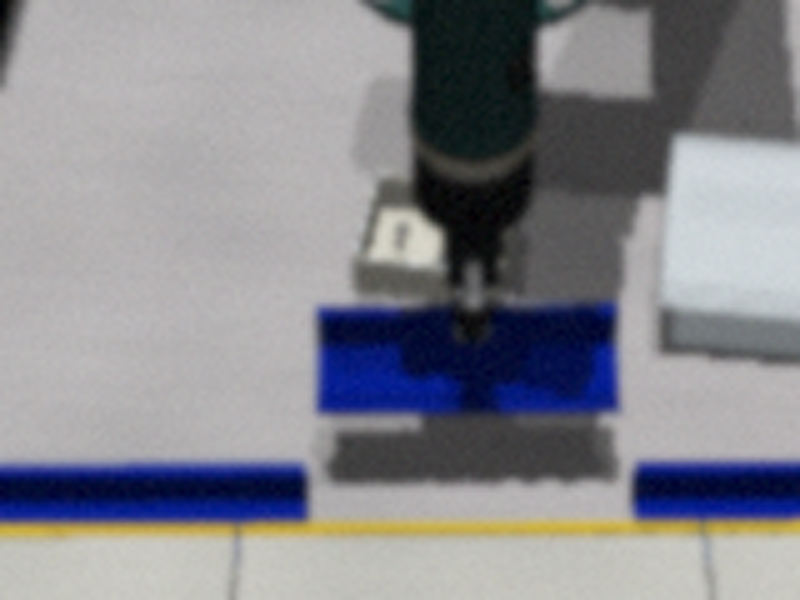

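Scene crop: the strip's front edge runs from (263.6,212) to (323.6,212), and the bay's ends are near columns 261 and 327. I fit the edges numerically.

```bash
cat > fit.py <<'E'
from go import *
def fit(zs):
    "zs: height of the strip's underside"
    c=cam("scene"); hsv=cv2.cvtColor(c["frame"],cv2.COLOR_RGB2HSV)
    b=cv2.inRange(hsv,(110,130,30),(130,255,255)); y=cv2.inRange(hsv,(18,100,100),(35,255,255))
    n,l,st,ce=cv2.connectedComponentsWithStats(b)
    o=[i for i in range(1,n) if st[i,4]>150 and st[i,0]>60 and 130<st[i,1]<260]
    o=sorted(o,key=lambda i:ce[i][0]); print([st[i].tolist() for i in o])
    s=min(o,key=lambda i:abs(ce[i][0]-294)); m=l==s
    x0,w=st[s,0],st[s,2]
    cols=np.arange(x0+4,x0+w-4); bot=np.array([[q,np.nonzero(m[:,q])[0].max()+.5] for q in cols])
    f=onplane(c,bot,zs+1.5); v=cv2.fitLine(f[:,:2].astype(np.float32),cv2.DIST_HUBER,0,.01,.01).ravel(); a=np.arctan2(v[0],-v[1]) if v[1]<0 else np.arctan2(-v[0],v[1])
    r=int(np.median(bot[:,1]))-5; lr=np.nonzero(m[r])[0]
    e=onplane(c,[[lr.min()-.5,r],[lr.max()+.5,r]],zs+4)
    v2,u2=np.nonzero(y); k=(v2>220)&(v2<250); cu=np.unique(u2[k]); my=np.array([[q,v2[k][u2[k]==q].mean()] for q in cu]); g=onplane(c,my,50)
    vy=cv2.fitLine(g[:,:2].astype(np.float32),cv2.DIST_HUBER,0,.01,.01).ravel(); ay=np.arctan2(-vy[0]*np.sign(vy[1]),vy[1]*np.sign(vy[1]))
    print("strip front yaw",a,"pt",v[2:],"deck yaw",ay,"yellow pt",vy[2:])
    print("strip ends",e.round(1).tolist(),"mid",e.mean(0).round(1),"row",r,lr.min(),lr.max())
    return c,b
E
python3 - <<'E'
from fit import *
c,b=fit(132-14.8)
for r in(229,230,231): 
    u=np.nonzero(b[r])[0]; L=u[u<290].max()+.5; Rr=u[u>300].min()-.5; p=onplane(c,[[L,r],[Rr,r]],45); print("bay",r,L,Rr,p.round(1).tolist(),p.mean(0).round(1))
go([555,28,100],.0737)
E
```

```text
[[115, 223, 146, 11, 1480], [264, 190, 59, 23, 1159], [327, 222, 147, 11, 1497]]
strip front yaw 0.06677278 pt [600.4031    23.581598] deck yaw 0.07258709 yellow pt [640.7737  105.19116]
strip ends [[585.0, -68.9, 121.2], [572.0, 126.4, 121.2]] mid [578.5  28.8 121.2] row 206 264 322
bay 229 260.5 326.5 [[623.8, -78.3, 45.0], [608.7, 144.8, 45.0]] [616.2  33.3  45. ]
bay 230 260.5 326.5 [[628.0, -77.9, 45.0], [612.9, 144.9, 45.0]] [620.5  33.5  45. ]
bay 231 260.5 326.5 [[632.2, -77.4, 45.0], [617.2, 145.0, 45.0]] [624.7  33.8  45. ]
 shift [0.806 0.309 0.005] turn [ 0.004 -0.001  0.028] pos [542.8  27.3 132.3] F [-0.6 -0.4 -1.1] w 0.101 t 5.3
```

```bash
python3 -m creep '[[[1,0.5,0.2,-0.03,-0.03,0,0],[1,1,0.4,-0.03,-0.03,0,0],[1,1.4,0.6,-0.03,-0.03,0,0],[1,1.65,0.7,-0.03,-0.03,0,0],[1,1.76,0.7,-0.03,-0.03,0,0],[1,1.76,0.7,-0.03,-0.03,0,0],[1,1.76,0.7,-0.03,-0.03,0,0]]]'; python3 -m creep '[[[1,0.05,0,0,0,0,0],[1,0.09,0,0,0,0,0],[1,0.12,0,0,0,0,0],[1,0.15,0,0,0,0,0],[1,0.15,0,0,0,0,0]]]';  python3 - <<'E'
from fit import *
c,b=fit(42); save(c,"s3.png",(220,160,360,250),5.7); go([573,29,54.8],.0737)
E
```

```text
t: 6.0
position: [572.1, 30.4, 64.0]
tool_rot: [1.152, 1.245, -1.152]
contact_force: [-0.1, 0.9, -1.6]
gripper_width: 0.102
t: 6.5
position: [572.2, 30.8, 57.5]
tool_rot: [1.151, 1.245, -1.152]
contact_force: [-0.4, 0.2, -1.7]
gripper_width: 0.103
[[115, 223, 146, 11, 1479], [265, 212, 58, 21, 1076], [327, 222, 147, 11, 1502]]
strip front yaw 0.10456891 pt [627.5457    34.442825] deck yaw 0.072249964 yellow pt [642.2164  85.3447]
strip ends [[610.8, -65.9, 46.0], [597.8, 127.6, 46.0]] mid [604.3  30.8  46. ] row 226 265 321
 shift [0.069 0.014 0.045] turn [0.031 0.001 0.001] pos [572.3  30.7  57.6] F [-0.2 -0.1 -1.4] w 0.099 t 6.55
```

View pics/s3.png

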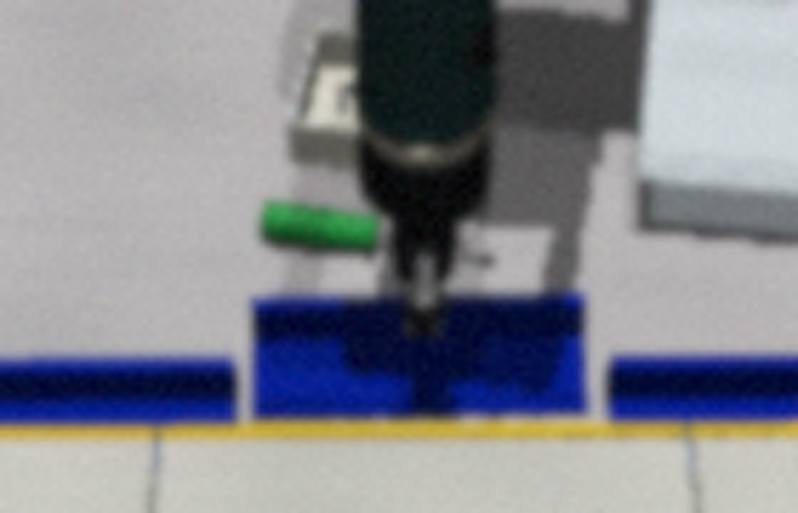

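The nose stands flat, just outside and parallel to the yellow edge (left end gap 3 px, right 4.4 px). I'll shift it about 1.5 mm left, then lower it to light contact.

```bash
python3 -m creep '[[[1,0.02,0,-0.04,0,0,0],[1,0.04,0,-0.04,0,0,0],[1,0.04,0,-0.04,0,0,0]]]'; python3 -m creep '[[[1,0.02,0,0,0,0,0],[1,0.03,0,0,0,0,0],[1,0.03,0,0,0,0,0]]]'
```

```text
t: 6.85
position: [572.2, 32.4, 55.9]
tool_rot: [1.151, 1.245, -1.152]
contact_force: [-0.6, 0.4, -1.5]
gripper_width: 0.103
t: 7.15
position: [572.3, 32.3, 54.8]
tool_rot: [1.152, 1.245, -1.152]
contact_force: [0.7, -0.0, -2.0]
gripper_width: 0.098
```

```bash
python3 -m creep '[[[1,0.015,0,0,0,0,0],[1,0.03,0,0,0,0,0],[1,0.03,0,0,0,0,0]]]'
```

```text
t: 7.45
position: [572.3, 32.3, 54.8]
tool_rot: [1.152, 1.245, -1.151]
contact_force: [-4.2, 0.5, 10.5]
gripper_width: 0.103
```

Seat contact at TCP z 54.8, stiffness about 10 N/mm. I'll ease off to a few newtons and slide in.

```bash
python3 -m creep '[[[1,-0.018,0,0,0,0,0],[1,-0.018,0.08,0,0,0,0],[1,-0.018,0.16,0,0,0,0],[1,-0.018,0.24,0,0,0,0],[1,-0.018,0.32,0,0,0,0],[1,-0.018,0.4,0,0,0,0],[1,-0.018,0.4,0,0,0,0]]]'; python3 -c "
from fit import *
c=cam('scene'); save(c,'s4.png',(220,160,360,250),5.7)
go([614,32,54.8],.0737)"
```

```text
t: 8.15
position: [585.6, 33.5, 54.8]
tool_rot: [1.149, 1.249, -1.155]
contact_force: [-8.9, -0.5, 12.8]
gripper_width: 0.098
 shift [-0.004  0.705  0.093] turn [ 0.031 -0.001  0.034] pos [585.6  33.5  54.8] F [-8.4 -0.6 11.8] w 0.098 t 8.2
```

View pics/s4.png

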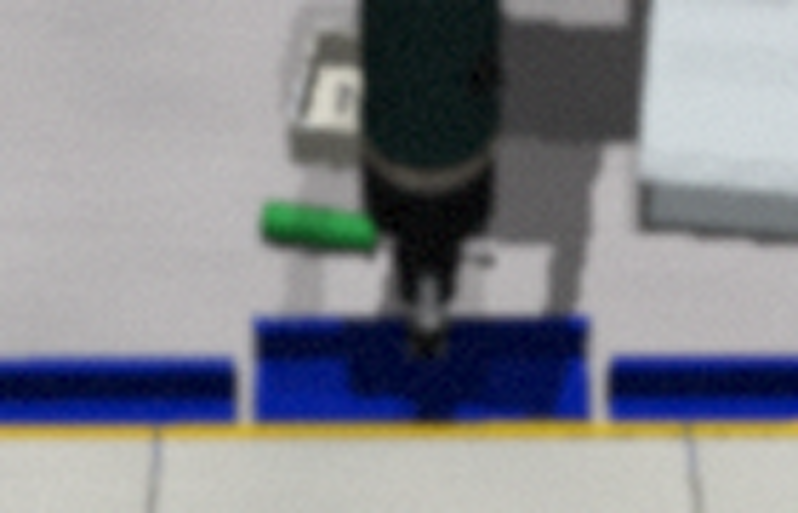

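The strip is flat and its nose has reached the yellow line, which is still straight. I'm dragging with a bit much down force, so I'll lighten it and continue.

```bash
python3 -m creep '[[[1,-0.02,0,0,0,0,0],[1,-0.03,0,0,0,0,0],[1,-0.03,0.05,0,0,0,0],[1,-0.03,0.1,0,0,0,0],[1,-0.03,0.1,0,0,0,0]]]'
```

```text
t: 8.7
position: [592.9, 33.8, 55.4]
tool_rot: [1.152, 1.245, -1.151]
contact_force: [0.3, 0.4, -1.2]
gripper_width: 0.104
```

```bash
python3 -m creep '[[[1,0,0.08,0,0,0,0],[1,0,0.16,0,0,0,0],[1,0,0.24,0,0,0,0],[1,0,0.32,0,0,0,0],[1,0,0.32,0,0,0,0]]]';python3 -m creep '[[[1,0,0.03,0,0,0,0],[1,0,0.06,0,0,0,0],[1,0,0.1,0,0,0,0],[1,0,0.1,0,0,0,0]]]'
```

```text
t: 9.2
position: [605.8, 34.8, 55.6]
tool_rot: [1.152, 1.244, -1.151]
contact_force: [-0.5, -0.8, -1.3]
gripper_width: 0.1
t: 9.6
position: [609.2, 35.2, 55.6]
tool_rot: [1.152, 1.245, -1.152]
contact_force: [-0.6, -0.0, -1.6]
gripper_width: 0.102
```

```bash
python3 -m creep '[[[1,0,0.03,0,0,0,0],[1,0,0.06,0,0,0,0],[1,0,0.1,0,0,0,0],[1,0,0.1,0,0,0,0]]]';python3 -m creep '[[[1,0,0.03,0,0,0,0],[1,0,0.06,0,0,0,0],[1,0,0.1,0,0,0,0],[1,0,0.1,0,0,0,0]]]'
```

```text
t: 10.0
position: [613.3, 35.4, 55.6]
tool_rot: [1.152, 1.245, -1.151]
contact_force: [-1.0, -0.1, -1.2]
gripper_width: 0.101
t: 10.4
position: [615.9, 35.9, 55.3]
tool_rot: [1.151, 1.247, -1.153]
contact_force: [-2.9, 0.1, 0.3]
gripper_width: 0.101
```

```bash
python3 -m creep '[[[1,0,0.03,0,0,0,0],[1,0,0.06,0,0,0,0],[1,0,0.08,0,0,0,0],[1,0,0.08,0,0,0,0]]]'; python3 -c "
from fit import *
c,b=fit(40.5); save(c,'s5.png',(220,160,360,250),5.7); print(ctrl.state()['moment'])
c=cam('top'); save(c,'t5.png',(200,170,320,230),6.5)
go([616,35.5,54.8],.0737)"
```

```text
t: 10.8
position: [616.0, 35.9, 55.0]
tool_rot: [1.148, 1.251, -1.157]
contact_force: [-11.9, -1.0, 5.9]
gripper_width: 0.102
[[115, 223, 146, 11, 1482], [265, 223, 58, 11, 561], [327, 222, 147, 11, 1498]]
strip front yaw 0.10114403 pt [629.98914  46.73729] deck yaw 0.072287984 yellow pt [652.2529   -50.267197]
strip ends [[618.0, -61.8, 44.5], [605.2, 127.8, 44.5]] mid [611.6  33.   44.5] row 228 266 321
[-0.21879529  1.54299322 -0.2491734 ]
 shift [ 0.006 -0.001  0.012] turn [ 0.031 -0.002  0.054] pos [616.  36.  55.] F [-11.3  -1.2   4.9] w 0.1 t 10.9
```

View pics/s5.png

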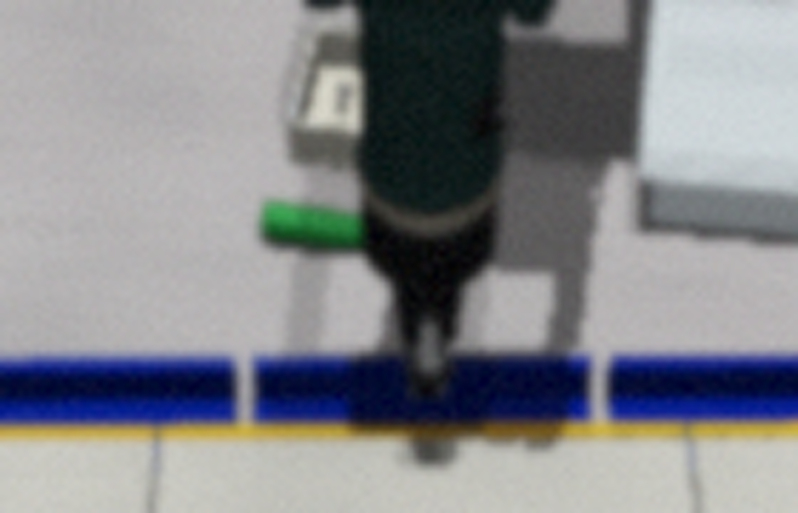

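The rib now lines up with its neighbours, the push meets a hard stop at x ≈ 616 and the yellow edge is undisturbed. Next, press down and ease the forward push.

```bash
python3 -m creep '[[[1,0.015,-0.02,0,0,0,0],[1,0.025,-0.04,0,0,0,0],[1,0.025,-0.04,0,0,0,0],[1,0.025,-0.04,0,0,0,0],[1,0.025,-0.04,0,0,0,0]]]'
```

```text
t: 11.4
position: [615.9, 36.0, 54.8]
tool_rot: [1.15, 1.248, -1.155]
contact_force: [-9.0, 0.0, 8.6]
gripper_width: 0.102
```

```bash
python3 -m creep '[[[1,0.003,0,0,0,0,0],[1,0.003,0,0,0,0,0],[1,0.003,0,0,0,0,0],[1,0.003,0,0,0,0,0],[1,0.003,0,0,0,0,0]]]'; python3 - <<'E'
from fit import *
F=[]
for i in range(4):
    c=cam("top"); F.append(ctrl.state()["contact_force"])
print(np.mean(F,0).round(2)); go([616,35.5,54.8],.0737)
save(c,"t6.png",(200,170,320,230),6.5); c,b=fit(40)
for r in(229,230): print(r,np.nonzero(np.diff(b[r].astype(int)))[0]+.5)
E
```

```text
t: 11.9
position: [616.0, 35.9, 54.8]
tool_rot: [1.15, 1.248, -1.155]
contact_force: [-8.9, -0.9, 9.6]
gripper_width: 0.106
[-8.92 -0.37  9.18]
 shift [-0.     0.002  0.012] turn [ 0.03  -0.002  0.033] pos [615.9  36.   54.8] F [-9.  -1.   9.7] w 0.101 t 12.1
[[115, 223, 146, 11, 1482], [265, 223, 58, 11, 547], [327, 222, 147, 11, 1501]]
strip front yaw 0.07868286 pt [630.4987    14.968451] deck yaw 0.07239885 yellow pt [ 658.5667 -139.032 ]
strip ends [[613.4, -62.3, 44.0], [600.3, 131.1, 44.0]] mid [606.8  34.4  44. ] row 227 266 322
229 [116.5 260.5 264.5 293.5 297.5 322.5 326.5 471.5]
230 [116.5 260.5 264.5 322.5 326.5 471.5]
```

View pics/t6.png

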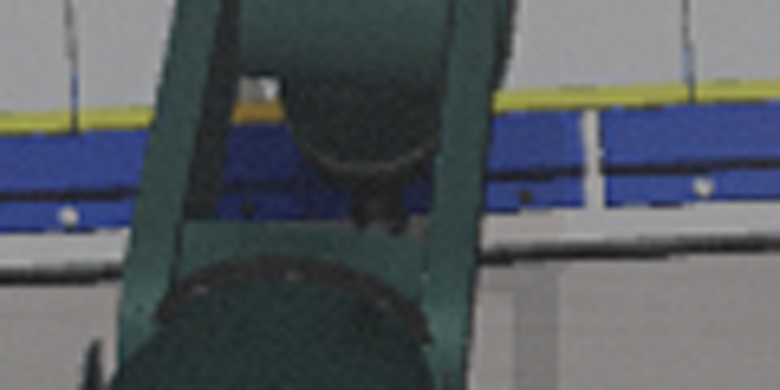

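The strip's rib groove and back edge run on in line with the neighbours. The end gaps are equal at 4 px each (scene view), and the flap is shut. Handing in.

```bash
python3 -c "
from bench import ctrl
print(ctrl.sign_off())"
```

```text
the job is handed in; nothing more can be done
None
```

The strip is in the bay, pushed under the flap against the stop. The gripper still holds it, pressed flat on the seat, and I handed the job in at about 12 s.

**Last checks**
- **Position:** moving in stops firmly at TCP x ≈ 616, where I expected about 614–616. The rib lines up with its neighbours, and the two end gaps are equal at 4 px each.
- **Force:** the wrist reads about 9.2 N upward, so the seat carries about 10 N with the strip's own weight. About 9 N of push toward the stop remains.
- **Flap:** the yellow edge looked straight and shut in every picture. I had no direct reading of the flap angle or its switch.
- **Bystanders:** I saw no change to the trays, tub or driver in the pictures, and no unexpected contact forces. I did not look at the scraper or spray again after the grasp.

**What disagreed**
- **Yaw:** the strip's angle from its fitted front edge varied between 0.067 and 0.105 rad, against 0.072 for the deck. I put this down to pixel noise. The last fit was 0.079, and the pictures look parallel.
- **Slide:** the first part of the slide dragged on the seat with about 12 N down and 9 N back. I eased the strip off the seat by under 1 mm and carried on without drag.

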